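# Hold the analyser cover at the strut mark

### The job

The gas strut has come off the analyser's hinged cover and a colleague wants to clip it back on: first pull the used test cassette up out of the slot in the cover, lower it into the empty collecting box and let go of it there. Then raise the cover by its bow handle to the long 40 degree line on the side quadrants and finish still gripping it there, holding its weight steady, because nothing else will keep it up. Never lift the cover while the cassette is still in it, do not let the cover drop, and leave the other things on the bench where they are.

Things in the scene. Friction and masses are not known exactly. Their poses are not given: they have to be found in the camera images.
- analyser: white benchtop analyser fixed to the bench, 270 mm deep (its x, -140 to +130), 240 wide (its y), 110 high; its front (-x) looks roughly to the robot's right. Origin: middle of the underside. Grey cover on top, upper face 122 mm above the bench when shut. On each side a steel quadrant arc by the hinge, up to 215 mm high, with a short line every 10 degrees and one longer, thicker line at 40
- cover (a joint): angle of the cover about its rear hinge, rad: 0 shut, growing as the front rises, 0.698 (40 degrees) when its pointers are at the long line; stop at 1.3. 0.5 kg (may vary by 30 percent), 262 mm from hinge to front edge, almost no hinge friction: it falls shut when let go, from any angle
- hinge (a point): middle of the cover's hinge line, 120 mm behind the analyser's origin along its +x and 112 mm above the bench; the hinge line runs along the analyser's y. The axes are those of the analyser
- handle (a point): middle of the round bar of the bow handle on the cover: aluminium, bar 12 mm thick, running along the analyser's y, 88 mm free between its two posts, its centre 40 mm above the cover's upper face, its top 168 mm above the bench when shut. Shut, it lies 215 mm in front of the hinge line and 50 mm above it; it turns about the hinge with the cover
- pointer (a point): tip of the cover's black pointer on the side away from the robot, 107 mm from the hinge line, level with it when shut
- mark (a point): outer end of the long 40 degree line on the quadrant on the side away from the robot, 107 mm from the hinge line; the pointer tip meets it when the cover is at the mark
- slot (a point): floor of the cassette bay, middle, 50 mm above the bench. The bay is 10 x 64 mm and 45 mm deep, the cutout in the cover above it 16 x 72 mm; thin direction along the analyser's x
- cassette: the used test cassette: flat white plastic card 8 mm thick (its x), 62 wide (its y), 120 high (its z), 45 g; origin in the middle of its lower edge. It stands upright in the slot, 48 mm of it showing above the cover
- cassette_mid (a point): centre of the cassette, 60 mm above its lower edge
- collect_box: collecting box: the smaller, empty open red box, 170 (its x) x 125 (its y) x 75 mm high, walls and floor 4 mm, loose, 0.35 kg; origin in the middle of its underside. It stands left or right of the analyser
- carrier: red transport carrier: the larger red box, 200 x 125 x 95 mm, filled with a black tube rack whose capped tubes stand up to about 140 mm; bystander; origin: middle of its underside
- tube_rack: black tube rack 150 x 88 x 60 mm with some capped tubes, about 105 mm to the caps; bystander; origin: middle of its underside
- spare_rack: low grey rack 120 x 85 mm with three unused cassettes standing in it, 132 mm high; bystander; origin: middle of its underside
- cup_near: lidded sample cup, 72 mm across, 75 mm high, to the robot's right, nearer to it than the analyser; bystander; origin: middle of its underside
- cup_far: lidded sample cup, 72 mm across, 75 mm high, to the right of the analyser and farther out; bystander; origin: middle of its underside
- strut: the gas strut that came off: dark steel cylinder and thin rod, 191 mm long, 18 mm high, lying on the bench to the robot's left, in front of the analyser; bystander; origin: middle of its underside
Not all that is in view belongs to the job. Of the things like the cassette, leave any that is orange; of the rest the smaller one is meant.

How it is judged (in metres and radians):
On the way, in this order (a step that is already met when the one before it is completed fails the run):
1. the cassette is held, lifted clear of the slot and the cover (z of cassette in the frame of analyser above 0.125 m and contact force between cassette and the fingers above 0.5 N), for 0.1 s.
2. the cassette, still held, is lowered into the collecting box, its lower edge within 50 mm of the bench (x of cassette_mid in the frame of collect_box between -0.085 and 0.085 m and y of cassette_mid in the frame of collect_box between -0.0625 and 0.0625 m and z of cassette in the frame of collect_box below 0.05 m and contact force between cassette and the fingers above 0.5 N), for 0.1 s.
3. the cassette is let go and rests in the collecting box (x of cassette_mid in the frame of collect_box between -0.085 and 0.085 m and y of cassette_mid in the frame of collect_box between -0.0625 and 0.0625 m and contact force between cassette and the fingers below 0.1 N and z of cassette_mid in the frame of collect_box below 0.075 m and linear speed of cassette below 0.05 m/s), for 0.1 s.
4. the fingers hold the cover still at the 40 degree line, within 3 degrees (value of joint cover between 0.646 and 0.75 rad and velocity of joint cover between -0.1 and 0.1 rad/s and contact force between the fingers and cover above 0.5 N), for 0.3 s.
At the end, for the whole second after the job is handed in: the fingers hold the cover still at 40 degrees, within 3 degrees (0.646 to 0.750 rad), for the whole last second; the cassette, let go, rests inside the upright collecting box (all of step 3 and all of step 4 and angle between collect_box's own z axis and vertical below 0.1 rad); the arm keeps its last pose, push and grip.
It fails at once if the cover is lifted by more than 6 degrees while the cassette is still in its slot (value of joint cover above 0.105 rad and z of cassette in the frame of analyser below 0.12 m and horizontal distance between cassette and slot below 0.04 m).
It fails at once if the cover drops (falls faster than 1.5 rad/s) (velocity of joint cover below -1.5 rad/s).
It fails at once if a bystander is shifted by more than 30 mm (distance of any of carrier, tube_rack, spare_rack, cup_near, cup_far, strut from where it was at the start of the episode above 0.03 m).
It also fails if it takes over 56 s, if anything falls off the work surface, if the arm or the gripper's body presses on something with over 40 N, if the wrist force passes 120 N, or if a joint passes its speed limit or range.

### The arm

A 6-joint arm with a two-finger parallel gripper is mounted at the origin on the work surface. World frame = base frame: x ahead of the robot, y to its left, z up, the work surface at z = 0. Lengths are in mm, angles in rad, forces in N, time in s.
With the tool pointing down it reaches from about 150 to 775 mm from the base axis. Payload 6.1 kg.
Tool frame: the origin (TCP) lies where the fingers leave the gripper's body, on its centre line; the fingertips stand 73 mm ahead of it and the grasp point (between the pads) lies 54 mm ahead of it; z points along the fingers, y is the line along which they close (so a half turn about z gives the same grasp; the last joint's range is limited). The gripper opens to 85 mm and grips with 20 to 120 N. Pads are 22 mm wide; open, the fingers measure 114 mm over their backs; the gripper's body (76 mm by 85 mm) begins 54 mm behind the grasp point. The pads swing forward as they close: fully open they stand 13 mm farther back than shut.
Start: joints at [1.27, 0.126, -0.04, 1.405, 0, 1.571], TCP at [155.543, 501.413, 303.895] pointing down, gripper open.
Joint ranges: [-2.72, 2.72], [-0.95, 1.95], [-1.27, 1.35], [-1.78, 2.02], [-1.46, 1.47], [-3.14, 3.14]. Speed limits (rad/s): [2.39, 2.39, 3.01, 3.14, 3.14, 3.14].

### API

Orientations are given as a 3x3 rotation matrix whose columns are the frame's x, y, z axes.
In Python, from workcell import arm gives the robot as it stands.
- The arm moves only by the tool drive_tool, never from a script. Its arguments are lists of equal length, an entry for each row: "xyz": the shift along the tool's x, y, z in units of 30 mm (1.0 is 30 mm), a list of three; "turn": the turn, a rotation vector about the tool's x, y, z in rad, a list of three; "jaw": the opening, from 0 (shut) to 1 (fully open). In form: {"xyz": [[tx, ty, tz], ...], "turn": [[rx, ry, rz], ...], "jaw": [jaw, ...]}. A call has 1 to 10 rows; each row is the pose to reach, as a shift and turn from the pose commanded when the call began, along the tool's axes at that moment; what a row does not reach only later rows make up. A row lasts 1/12 s, in which the tool goes at most 41.7 mm and 7.16 degrees, less where a joint would pass 70% of its speed; a pose out of reach is approached as far as the arm can. A call with a gripper value outside its range is refused whole. The fingers move at their own pace and stop on an object; the grip force is fixed at half the most. Time passes only in rows, so rows that repeat a pose let the fingers close. It gives the time, the measured TCP pose, the force, the opening and the grip force at its end, in the units of the state.
- arm.observe(): the state, without advancing time (a new reading comes with each control period).
- arm.camera(name): name is "scene" or "top"; returns a dict with "color" (400x640x3 uint8, red, green, blue), "fx", "fy", "cx", "cy" (pixels), "cam_to_world" (4x4, takes a point from camera to world coordinates). Camera axes: x right, y up, looking along -z (the intrinsics and any distortion apply to the point x, -y, -z); pixel columns grow to the right and rows downward; lengths in mm; the calibration is good to about 2 mm. A picture is of the moment at which its call begins. There is no depth.
- arm.close_job(): hands the job in; it is judged then, once.
The state is a dict: "time": time; "joints": joint angles; "qvel": joint speeds; "joint_efforts": joint torques, N m; "eef_pos": TCP position; "tcp_rot": TCP orientation; "force": force on the tool from outside, world axes, zero at the start; "torque": the same for the moment, N m; "grip_width": finger opening in mm; "gripper_force": force on a finger pad.
Only numpy, scipy, OpenCV 4.12 (cv2) and the standard library are available. Lean on these libraries where they do the work, as an engineer would, in place of code of your own. Each camera call takes 0.05 s, during which the arm holds its last target. There are 200 camera calls.

## Working session

There is one attempt and no reset: what is moved stays moved. The work goes in short steps, Python scripts to look and compute and a tool call to move; the robot and the scene stay as the last step left them, time stands still between calls to the robot, and variables do not carry over. Pictures are saved under pics/ and viewed, at most 10 in all, crops included, and the job is handed in when it is done.

Besides the shell and the picture viewer there is one more tool, called after ">>>" in YAML: its name, and indented under it one key for each argument. drive_tool: Moves the arm, as the interface text tells. Its arguments: {"type":"object","properties":{"xyz":{"type":"array","items":{"type":"array","items":{"type":"number"}}},"turn":{"type":"array","items":{"type":"array","items":{"type":"number"}}},"jaw":{"type":"array","items":{"type":"number"}}},"required":["xyz","turn","jaw"]}

```bash
mkdir -p pics; ls
python3 - <<'E'
from workcell import arm
import cv2
s=arm.observe();print({k:s[k] for k in('time','eef_pos','tcp_rot','grip_width','force')})
for n in('scene','top'):
    c=arm.camera(n);cv2.imwrite(f'pics/{n}0.png',c['color'][:,:,::-1]);print(n,{k:c[k] for k in c if k!='color'})
E
```

```text
pics
{'time': 0.0, 'eef_pos': array([155.47133228, 501.14307993, 303.12281289]), 'tcp_rot': array([[-9.55089102e-01,  2.96318378e-01, -4.76394857e-04],
       [ 2.96318761e-01,  9.55087885e-01, -1.52470970e-03],
       [ 3.19944993e-06, -1.59739836e-03, -9.99998724e-01]]), 'grip_width': 85.2537696235172, 'force': array([-0.14405114,  0.32304619,  0.13334383])}
scene {'fx': 421.5927654625206, 'fy': 421.5927654625206, 'cx': 315.1044981065522, 'cy': 204.96235484401586, 'cam_to_world': array([[-9.27100336e-01, -2.27085629e-01,  2.98189677e-01,
         9.02101902e+02],
       [ 3.74762488e-01, -5.74712087e-01,  7.27501955e-01,
         8.34983471e+02],
       [ 6.16797213e-03,  7.86217612e-01,  6.17918945e-01,
         8.66581660e+02],
       [ 0.00000000e+00,  0.00000000e+00,  0.00000000e+00,
         1.00000000e+00]])}
top {'fx': 475.589465834017, 'fy': 475.589465834017, 'cx': 315.75424001682023, 'cy': 202.58343049145444, 'cam_to_world': array([[-1.58526323e-02,  9.82572291e-01, -1.85203637e-01,
         3.12636228e+02],
       [-9.99869051e-01, -1.61806744e-02, -2.59854073e-04,
        -2.41138659e+01],
       [-3.25204517e-03,  1.85175266e-01,  9.82700130e-01,
         1.41290345e+03],
       [ 0.00000000e+00,  0.00000000e+00,  0.00000000e+00,
         1.00000000e+00]])}
```

View pics/top0.png

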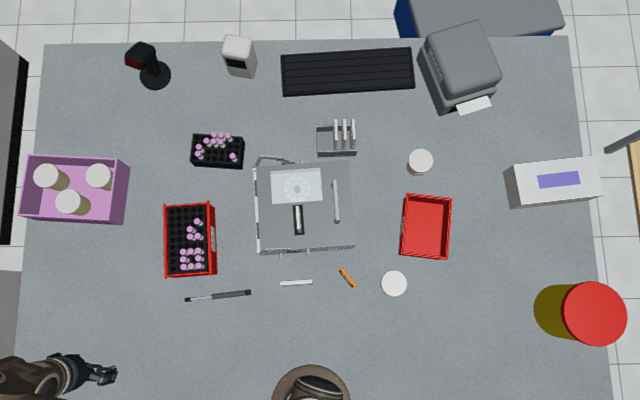

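View pics/scene0.png

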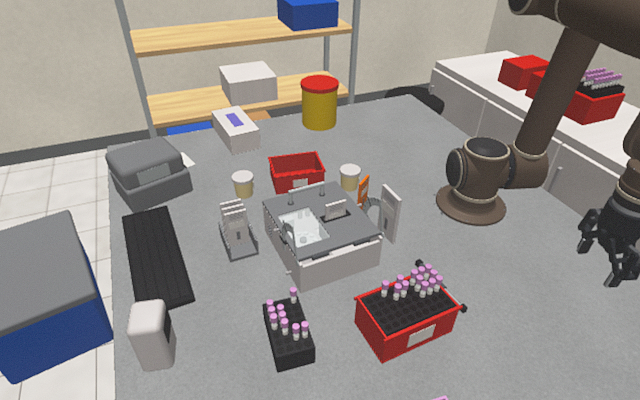

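Run:
```python
import cv2
t=cv2.imread('pics/top0.png');s=cv2.imread('pics/scene0.png')
cv2.imwrite('pics/topc.png',cv2.resize(t[145:295,240:440],None,fx=4,fy=4,interpolation=cv2.INTER_CUBIC))
cv2.imwrite('pics/scenec.png',cv2.resize(s[140:290,215:415],None,fx=4,fy=4,interpolation=cv2.INTER_CUBIC))
```

```text
(no output)
```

View pics/topc.png

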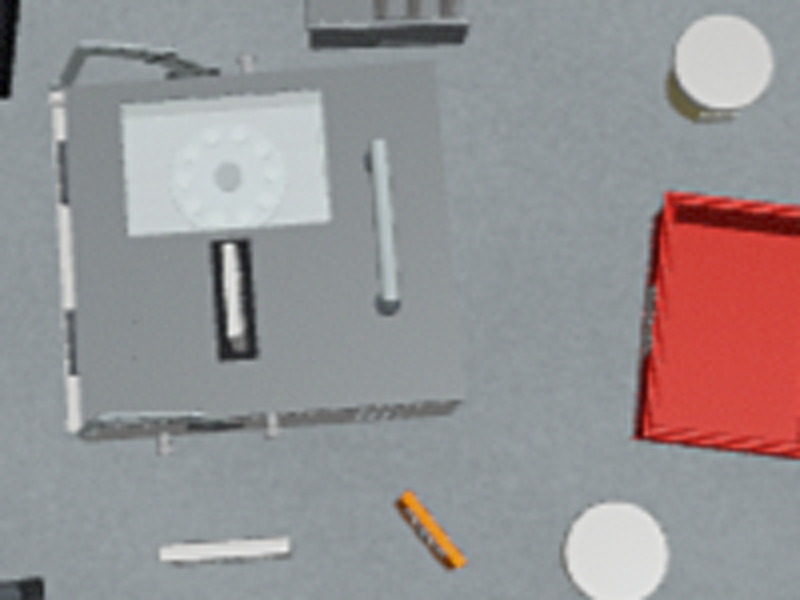

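View pics/scenec.png

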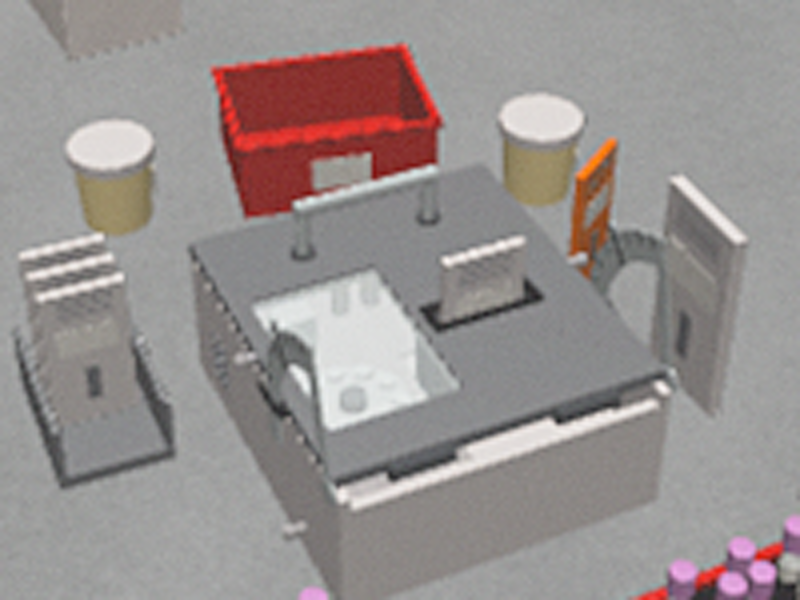

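Cassette-like things (top view): small white card in the slot (298,219), large white card standing on the bench (296,283), orange card (347,277). The slot one is meant: not orange, the smaller white one, and in the cover, as the crops confirm. Handle bar runs crop (378,140)–(390,300), red empty box is at about (426,227).

```bash
cat > h.py <<'E'
import numpy as np
T=dict(f=475.589465834017,c=(315.75424,202.58343),M=np.array([[-1.58526323e-02,9.82572291e-01,-1.85203637e-01,312.636228],[-9.99869051e-01,-1.61806744e-02,-2.59854073e-04,-24.1138659],[-3.25204517e-03,1.85175266e-01,9.82700130e-01,1412.90345]]))
S=dict(f=421.5927654625206,c=(315.1044981,204.96235484),M=np.array([[-9.27100336e-01,-2.27085629e-01,2.98189677e-01,902.101902],[3.74762488e-01,-5.74712087e-01,7.27501955e-01,834.983471],[6.16797213e-03,7.86217612e-01,6.17918945e-01,866.58166]]))
def ray(C,u,v,z):
    d=C['M'][:,:3]@[(u-C['c'][0])/C['f'],-(v-C['c'][1])/C['f'],-1]; o=C['M'][:,3]
    return o+d*(z-o[2])/d[2]
def proj(C,p):
    q=C['M'][:,:3].T@(np.array(p)-C['M'][:,3]); return C['c'][0]+C['f']*q[0]/-q[2], C['c'][1]-C['f']*q[1]/-q[2]
tc=lambda u,v,z: ray(T,240+(u-1.5)/4,145+(v-1.5)/4,z)
sc=lambda u,v,z: ray(S,215+(u-1.5)/4,140+(v-1.5)/4,z)
E
python3 - <<'E'
from h import *
np.set_printoptions(precision=1,suppress=True)
for n,u,v,z in [('bar far',378,140,165),('bar near',390,300,165),('cov rf',65,87,122),('cov ff',435,62,122),('cov fn',465,402,122),('cov rn',80,432,122),
 ('cut',210,240,122),('cut',248,238,122),('cut',220,360,122),('cut',257,357,122),('cas far',231,243,170),('cas near',237,350,170)]: print(n,tc(u,v,z))
print('scene')
for n,u,v,z in [('bar far',297,204,162),('bar near',437,172,162),('ff',190,245,122),('rf',335,480,122),('rn',672,380,122),('fn',485,167,122),('cas far',443,262,170),('cas near',525,238,170),('cut',418,303,122),('cut',437,328,122),('cut',545,296,122),('cut',525,278,122)]: print(n,sc(u,v,z))
E
python3 - <<'E'
import cv2
t=cv2.imread('pics/top0.png')
cv2.imwrite('pics/boxc.png',cv2.resize(t[180:270,380:480],None,fx=6,fy=6,interpolation=cv2.INTER_CUBIC))
E
```

```text
bar far [609.9 -74.3 165. ]
bar near [500.9 -79.7 165. ]
cov rf [662.  142.4 122. ]
cov ff [ 675.8 -117.3  122. ]
cov fn [ 436.6 -130.8  122. ]
cov rn [420.5 130.5 122. ]
cut [551.3  41.5 122. ]
cut [552.2  15.3 122. ]
cut [467.9  35.3 122. ]
cut [469.6  10.  122. ]
cas far [540.1  25.2 170. ]
cas near [468.6  21.8 170. ]
scene
bar far [606.4 -82.6 162. ]
bar near [499.1 -82.4 162. ]
ff [ 678.  -115.6  122. ]
rf [662.3 144.4 122. ]
rn [425.1 140.5 122. ]
fn [ 439.3 -127.1  122. ]
cas far [540.7  25.6 170. ]
cas near [478.4  21.8 170. ]
cut [549.9   5.7 122. ]
cut [548.1  35.2 122. ]
cut [464.7  31.2 122. ]
cut [469.1   7.9 122. ]
```

View pics/boxc.png

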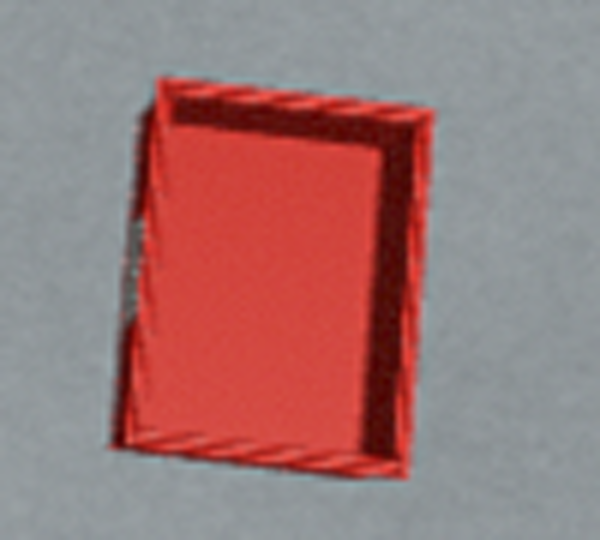

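```bash
cat >> h.py <<'E'
from scipy.spatial.transform import Rotation as R
np.set_printoptions(precision=3,suppress=True)
def go(pos,rot):
    from workcell import arm
    s=arm.observe(); A=np.array(s['tcp_rot']); 
    print('t',s['time'],'pos',s['eef_pos'],'J',np.array(s['joints']),'w',s['grip_width'],'F',np.array(s['force']))
    print('xyz',A.T@(np.array(pos)-s['eef_pos'])/30,'turn',R.from_matrix(A.T@rot).as_rotvec())
a=np.radians(93.3); X=np.array([np.cos(a),np.sin(a),0])
def down(az):
    y=np.array([np.cos(az),np.sin(az),0]); z=np.array([0,0,-1]); return np.column_stack([np.cross(y,z),y,z])
E
python3 - <<'E'
from h import *
P=[ray(T,380+(u-2.5)/6,180+(v-2.5)/6,75) for u,v in [(158,78),(434,115),(408,478),(120,447)]]
print(np.array(P),np.mean(P,0),np.linalg.norm(P[1]-P[0]),np.linalg.norm(P[2]-P[1]))
for p in [(554,-79,162),(509.5,23.5,170)]: print(proj(T,p),proj(S,p))
go((509.5,23.5,300),down(a))
E
```

```text
[[ 589.743 -283.159   75.   ]
 [ 569.533 -413.898   75.   ]
 [ 397.428 -389.921   75.   ]
 [ 413.993 -256.442   75.   ]] [ 492.675 -335.855   75.   ] 132.29175737209926 173.76714744131021
(np.float64(336.3318263547946), np.float64(200.19080409752934)) (np.float64(306.64982156206435), np.float64(187.3256257474629))
(np.float64(298.10255490588395), np.float64(216.7589752243244)) (np.float64(335.6944869100713), np.float64(202.0505381485633))
t 0.1 pos [155.456 501.181 303.223] J [ 1.27   0.126 -0.04   1.405  0.     1.571] w 85.07087253609924 F [0.622 0.489 0.727]
xyz [-15.989 -11.712   0.124] turn [-0.001 -0.    -0.358]
```

>>> drive_tool:
  xyz:
    - [-1.0, -0.7, 0]
    - [-2.2, -1.6, 0]
    - [-3.4, -2.5, 0]
    - [-4.6, -3.4, 0]
    - [-5.8, -4.2, 0]
    - [-7.0, -5.1, 0]
    - [-8.2, -6.0, 0]
    - [-9.4, -6.9, 0]
    - [-10.6, -7.8, 0]
    - [-11.8, -8.6, 0]
  turn:
    - [0, 0, -0.03]
    - [0, 0, -0.07]
    - [0, 0, -0.11]
    - [0, 0, -0.15]
    - [0, 0, -0.19]
    - [0, 0, -0.23]
    - [0, 0, -0.27]
    - [0, 0, -0.31]
    - [0, 0, -0.34]
    - [0, 0, -0.357]
  jaw: [1, 1, 1, 1, 1, 1, 1, 1, 1, 1]

```text
time: 0.93
eef_pos: [401.3, 169.0, 303.8]
tcp_rot: [[-0.998, -0.058, -0.0], [-0.058, 0.998, 0.0], [0.0, 0.0, -1.0]]
force: [0.9, 1.0, 1.0]
grip_width: 85.3
gripper_force: 0.0
```

```bash
python3 -c "
from h import *
go((509.5,23.5,260),down(a))"
```

```text
t 0.9333 pos [401.331 168.957 303.846] J [ 0.398 -0.043 -0.217  1.397  0.     0.341] w 85.30402141228346 F [0.925 0.989 0.977]
xyz [-3.32  -5.048  1.461] turn [ 0. -0.  0.]
```

>>> drive_tool:
  xyz:
    - [-0.6, -1.0, 0.2]
    - [-1.3, -2.0, 0.5]
    - [-2.0, -3.0, 0.8]
    - [-2.6, -4.0, 1.1]
    - [-3.1, -4.7, 1.3]
    - [-3.32, -5.05, 1.4]
    - [-3.32, -5.05, 1.4]
    - [-3.32, -5.05, 1.4]
  turn:
    - [0, 0, 0]
    - [0, 0, 0]
    - [0, 0, 0]
    - [0, 0, 0]
    - [0, 0, 0]
    - [0, 0, 0]
    - [0, 0, 0]
    - [0, 0, 0]
  jaw: [0.8, 0.5, 0.5, 0.5, 0.5, 0.5, 0.5, 0.5]

```text
time: 1.6
eef_pos: [508.6, 25.2, 261.4]
tcp_rot: [[-0.998, -0.055, -0.002], [-0.055, 0.998, 0.0], [0.002, 0.0, -1.0]]
force: [0.2, 0.2, 0.6]
grip_width: 42.8
gripper_force: 0.0
```

Run:
```python
from h import *
from workcell import arm
import cv2
go((509.5,23.5,204),down(a))
t=arm.camera('top')['color'][:,:,::-1];s=arm.camera('scene')['color'][:,:,::-1]
f=lambda i:cv2.resize(i,None,fx=4,fy=4,interpolation=cv2.INTER_CUBIC)
cv2.imwrite('pics/above.png',np.hstack([f(s[120:270,245:345]),f(t[145:295,250:350])]))
```

```text
t 1.6 pos [508.581  25.243 261.417] J [ 0.049  0.1   -0.161  1.311  0.    -0.006] w 42.845838558249184 F [0.243 0.229 0.59 ]
xyz [-0.031 -0.061  1.914] turn [ 0.    -0.002 -0.002]
```

View pics/above.png

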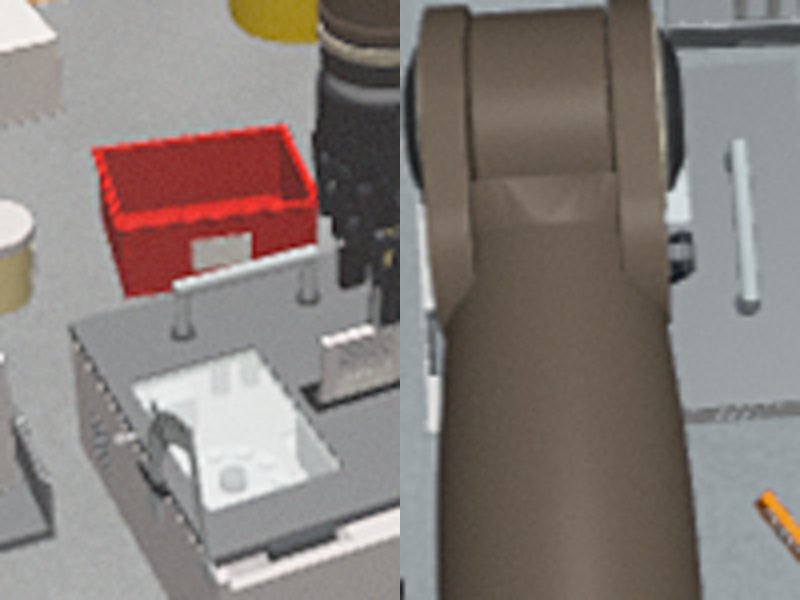

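The crop shows the gripper above the card (card top left corner at about (325,205) in the scene); the arm hides it from the top. The descent is clear.

>>> drive_tool:
  xyz:
    - [-0.03, -0.06, 0.4]
    - [-0.03, -0.06, 0.9]
    - [-0.03, -0.06, 1.4]
    - [-0.03, -0.06, 1.75]
    - [-0.03, -0.06, 1.85]
    - [-0.03, -0.06, 1.85]
    - [-0.03, -0.06, 1.85]
    - [-0.03, -0.06, 1.85]
    - [-0.03, -0.06, 1.85]
  turn:
    - [0, 0, 0]
    - [0, 0, 0]
    - [0, 0, 0]
    - [0, 0, 0]
    - [0, 0, 0]
    - [0, 0, 0]
    - [0, 0, 0]
    - [0, 0, 0]
    - [0, 0, 0]
  jaw: [0.5, 0.5, 0.5, 0.5, 0.5, 0.5, 0.3, 0.2, 0.2]

```text
time: 2.45
eef_pos: [510.3, 23.7, 207.3]
tcp_rot: [[-0.998, -0.056, 0.002], [-0.056, 0.998, 0.0], [-0.002, -0.0, -1.0]]
force: [0.1, 0.3, -0.0]
grip_width: 16.9
gripper_force: 0.0
```

Run:
```python
from h import *
from workcell import arm
import cv2
go((509.5,23.5,204),down(a))
s=arm.camera('scene')['color'][:,:,::-1]
cv2.imwrite('pics/atcas.png',cv2.resize(s[150:250,270:390],None,fx=5,fy=5,interpolation=cv2.INTER_CUBIC))
```

```text
t 2.45 pos [510.305  23.697 207.341] J [ 0.046  0.116 -0.263  1.19  -0.    -0.01 ] w 16.87616865583029 F [ 0.117  0.32  -0.03 ]
xyz [ 0.027 -0.005  0.111] turn [-0.     0.002 -0.001]
```

View pics/atcas.png

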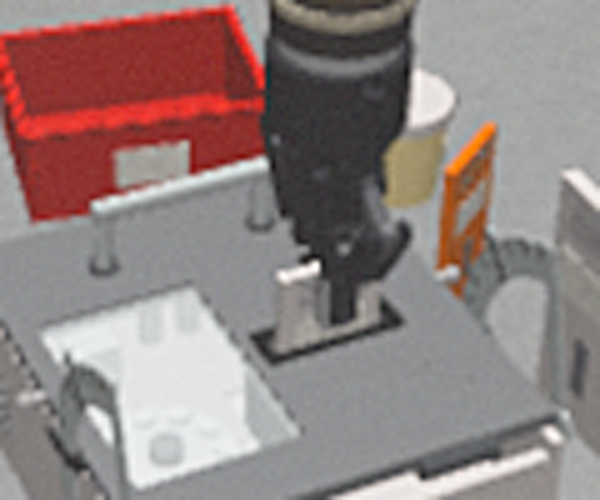

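Fingers straddle the card, tips just above the slot (crop (345,320)). Closing, then a gentle lift.

>>> drive_tool:
  xyz:
    - [0, 0, 0]
    - [0, 0, 0]
    - [0, 0, 0]
    - [0, 0, 0]
    - [0, 0, 0]
    - [0, 0, 0]
  turn:
    - [0, 0, 0]
    - [0, 0, 0]
    - [0, 0, 0]
    - [0, 0, 0]
    - [0, 0, 0]
    - [0, 0, 0]
  jaw: [0.1, 0.0, 0.0, 0.0, 0.0, 0.0]

```text
time: 3.0
eef_pos: [510.2, 23.7, 207.0]
tcp_rot: [[-0.998, -0.056, 0.001], [-0.056, 0.998, 0.0], [-0.001, 0.0, -1.0]]
force: [0.7, 0.9, 5.8]
grip_width: 7.2
gripper_force: 59.4
```

>>> drive_tool:
  xyz:
    - [0, 0, -0.1]
    - [0, 0, -0.3]
    - [0, 0, -0.6]
    - [0, 0, -0.9]
    - [0, 0, -1.2]
    - [0, 0, -1.5]
    - [0, 0, -1.5]
  turn:
    - [0, 0, 0]
    - [0, 0, 0]
    - [0, 0, 0]
    - [0, 0, 0]
    - [0, 0, 0]
    - [0, 0, 0]
    - [0, 0, 0]
  jaw: [0, 0, 0, 0, 0, 0, 0]

```text
time: 3.58
eef_pos: [510.6, 23.5, 253.9]
tcp_rot: [[-0.998, -0.056, 0.003], [-0.056, 0.998, -0.0], [-0.003, -0.001, -1.0]]
force: [1.0, -0.1, -0.1]
grip_width: 6.9
gripper_force: 58.5
```

>>> drive_tool:
  xyz:
    - [0, 0, -0.4]
    - [0, 0, -0.9]
    - [0, 0, -1.5]
    - [0, 0, -2.1]
    - [0, 0, -2.7]
    - [0, 0, -3.2]
    - [0, 0, -3.4]
    - [0, 0, -3.4]
    - [0, 0, -3.4]
  turn:
    - [0, 0, 0]
    - [0, 0, 0]
    - [0, 0, 0]
    - [0, 0, 0]
    - [0, 0, 0]
    - [0, 0, 0]
    - [0, 0, 0]
    - [0, 0, 0]
    - [0, 0, 0]
  jaw: [0, 0, 0, 0, 0, 0, 0, 0, 0]

```text
time: 4.33
eef_pos: [509.9, 23.5, 352.9]
tcp_rot: [[-0.998, -0.056, -0.0], [-0.056, 0.998, -0.0], [0.0, -0.0, -1.0]]
force: [-0.0, -0.6, -1.2]
grip_width: 7.4
gripper_force: 58.5
```

Run:
```python
from h import *
from workcell import arm
import cv2
go((493,-336,356),down(a-np.radians(11.3)))
s=arm.camera('scene')['color'][:,:,::-1]
cv2.imwrite('pics/held.png',cv2.resize(s[60:260,240:400],None,fx=3,fy=3,interpolation=cv2.INTER_CUBIC))
```

```text
t 4.3333 pos [509.929  23.51  352.94 ] J [ 0.046  0.104  0.043  1.51  -0.    -0.01 ] w 7.439085964116716 F [-0.026 -0.59  -1.158]
xyz [  1.235 -11.933  -0.099] turn [-0.    -0.     0.196]
```

View pics/held.png

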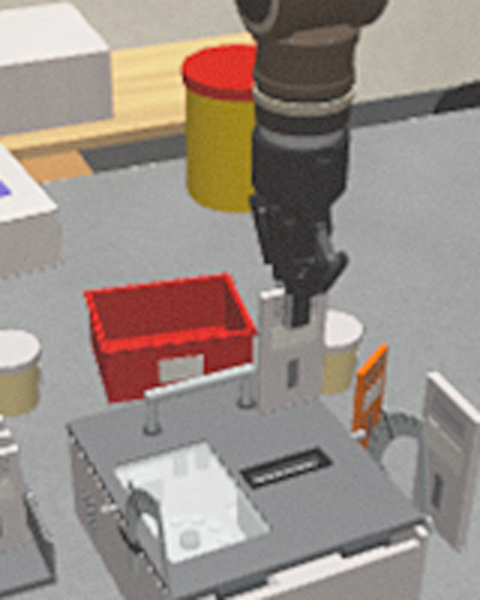

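The card is clear of the slot and hangs straight in the fingers (crop (292,350)), cover shut. Carrying it to the box.

>>> drive_tool:
  xyz:
    - [0.0, -0.5, 0]
    - [0.1, -1.4, -0.1]
    - [0.3, -2.6, -0.1]
    - [0.4, -3.9, -0.1]
    - [0.5, -5.2, -0.1]
    - [0.7, -6.5, -0.1]
    - [0.8, -7.8, -0.1]
    - [0.9, -9.0, -0.1]
    - [1.0, -10.1, -0.1]
    - [1.1, -11.0, -0.1]
  turn:
    - [0, 0, 0.01]
    - [0, 0, 0.03]
    - [0, 0, 0.05]
    - [0, 0, 0.07]
    - [0, 0, 0.09]
    - [0, 0, 0.11]
    - [0, 0, 0.13]
    - [0, 0, 0.15]
    - [0, 0, 0.17]
    - [0, 0, 0.19]
  jaw: [0, 0, 0, 0, 0, 0, 0, 0, 0, 0]

```text
time: 5.22
eef_pos: [494.8, -310.1, 354.6]
tcp_rot: [[-0.991, 0.136, -0.002], [0.136, 0.991, 0.001], [0.002, 0.001, -1.0]]
force: [0.6, 0.4, -0.3]
grip_width: 7.4
gripper_force: 58.5
```

Run:
```python
from h import *
go((493,-336,270),down(a-np.radians(11.3)))
```

```text
t 5.2167 pos [ 494.751 -310.124  354.632] J [-0.56   0.25   0.223  1.546 -0.    -0.424] w 7.369383526179992 F [ 0.622  0.443 -0.325]
xyz [-0.066 -0.864  2.82 ] turn [ 0.001 -0.002  0.003]
```

>>> drive_tool:
  xyz:
    - [-0.05, -0.4, 0.3]
    - [-0.05, -0.86, 0.9]
    - [-0.05, -0.86, 1.6]
    - [-0.05, -0.86, 2.4]
    - [-0.05, -0.86, 3.2]
    - [-0.05, -0.86, 3.9]
    - [-0.05, -0.86, 4.4]
    - [-0.05, -0.86, 4.8]
    - [-0.05, -0.86, 5.0]
    - [-0.05, -0.86, 5.0]
  turn:
    - [0, 0, 0]
    - [0, 0, 0]
    - [0, 0, 0]
    - [0, 0, 0]
    - [0, 0, 0]
    - [0, 0, 0]
    - [0, 0, 0]
    - [0, 0, 0]
    - [0, 0, 0]
    - [0, 0, 0]
  jaw: [0, 0, 0, 0, 0, 0, 0, 0, 0, 0]

```text
time: 6.05
eef_pos: [492.6, -332.3, 203.7]
tcp_rot: [[-0.991, 0.133, -0.004], [0.133, 0.991, 0.003], [0.004, 0.002, -1.0]]
force: [0.1, -0.1, -0.9]
grip_width: 7.4
gripper_force: 58.6
```

>>> drive_tool:
  xyz:
    - [0, 0, 0.3]
    - [0, 0, 0.6]
    - [0, 0, 0.9]
    - [0, 0, 1.1]
    - [0, 0, 1.2]
    - [0, 0, 1.2]
    - [0, 0, 1.2]
  turn:
    - [0, 0, 0]
    - [0, 0, 0]
    - [0, 0, 0]
    - [0, 0, 0]
    - [0, 0, 0]
    - [0, 0, 0]
    - [0, 0, 0]
  jaw: [0, 0, 0, 0, 0, 0, 0]

```text
time: 6.63
eef_pos: [493.5, -333.5, 170.4]
tcp_rot: [[-0.991, 0.133, -0.0], [0.133, 0.991, 0.0], [0.0, 0.0, -1.0]]
force: [1.3, 0.1, -0.3]
grip_width: 6.9
gripper_force: 58.6
```

Run:
```python
from h import *
from workcell import arm
import cv2
go((493,-336,169),down(a-np.radians(11.3)))
s=arm.camera('scene')['color'][:,:,::-1]
cv2.imwrite('pics/inbox.png',cv2.resize(s[90:240,220:370],None,fx=4,fy=4,interpolation=cv2.INTER_CUBIC))
```

```text
t 6.6333 pos [ 493.514 -333.518  170.382] J [-0.594  0.288 -0.132  1.15   0.    -0.46 ] w 6.871626829249181 F [ 1.278  0.075 -0.266]
xyz [ 0.006 -0.084  0.046] turn [ 0.    -0.     0.006]
```

View pics/inbox.png

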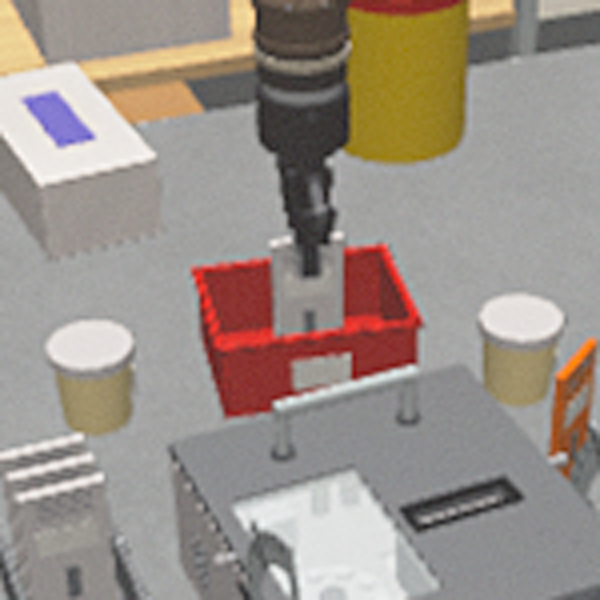

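Card stands inside the box, clear of all walls (crop (310,285)). Lowering a little and letting go.

>>> drive_tool:
  xyz:
    - [0, 0, 0.1]
    - [0, 0, 0.2]
    - [0, 0, 0.2]
    - [0, 0, 0.2]
    - [0, 0, 0.2]
    - [0, 0, 0.2]
    - [0, 0, 0.2]
    - [0, 0, 0.2]
    - [0, 0, 0.2]
  turn:
    - [0, 0, 0]
    - [0, 0, 0]
    - [0, 0, 0]
    - [0, 0, 0]
    - [0, 0, 0]
    - [0, 0, 0]
    - [0, 0, 0]
    - [0, 0, 0]
    - [0, 0, 0]
  jaw: [0, 0, 0, 0.1, 0.2, 0.4, 0.6, 0.6, 0.6]

```text
time: 7.43
eef_pos: [493.6, -333.5, 164.5]
tcp_rot: [[-0.991, 0.133, 0.0], [0.133, 0.991, -0.0], [-0.0, -0.0, -1.0]]
force: [0.3, -0.1, -0.2]
grip_width: 51.3
gripper_force: 0.0
```

>>> drive_tool:
  xyz:
    - [0, 0, -0.3]
    - [0, 0, -0.8]
    - [0, 0, -1.5]
    - [0, 0, -2.4]
    - [0, 0, -3.4]
    - [0, 0, -4.4]
    - [0, 0, -5.2]
    - [0, 0, -5.6]
    - [0, 0, -5.6]
    - [0, 0, -5.6]
  turn:
    - [0, 0, 0]
    - [0, 0, 0]
    - [0, 0, 0]
    - [0, 0, 0]
    - [0, 0, 0]
    - [0, 0, 0]
    - [0, 0, 0]
    - [0, 0, 0]
    - [0, 0, 0]
    - [0, 0, 0]
  jaw: [0.6, 0.6, 0.6, 0.6, 0.6, 0.6, 0.6, 0.6, 0.6, 0.6]

```text
time: 8.27
eef_pos: [493.7, -333.6, 333.2]
tcp_rot: [[-0.991, 0.133, 0.002], [0.133, 0.991, -0.001], [-0.002, -0.001, -1.0]]
force: [-0.1, 0.3, -0.6]
grip_width: 51.5
gripper_force: 0.0
```

Run:
```python
from h import *
from workcell import arm
import cv2
go((554,-78.5,290),down(a))
s=arm.camera('scene')['color'][:,:,::-1]
cv2.imwrite('pics/rel.png',cv2.resize(s[90:240,220:370],None,fx=4,fy=4,interpolation=cv2.INTER_CUBIC))
```

```text
t 8.2667 pos [ 493.733 -333.633  333.241] J [-0.594  0.265  0.196  1.499  0.    -0.46 ] w 51.51569129074719 F [-0.141  0.265 -0.577]
xyz [-0.854  8.698  1.436] turn [-0.001  0.002 -0.191]
```

View pics/rel.png

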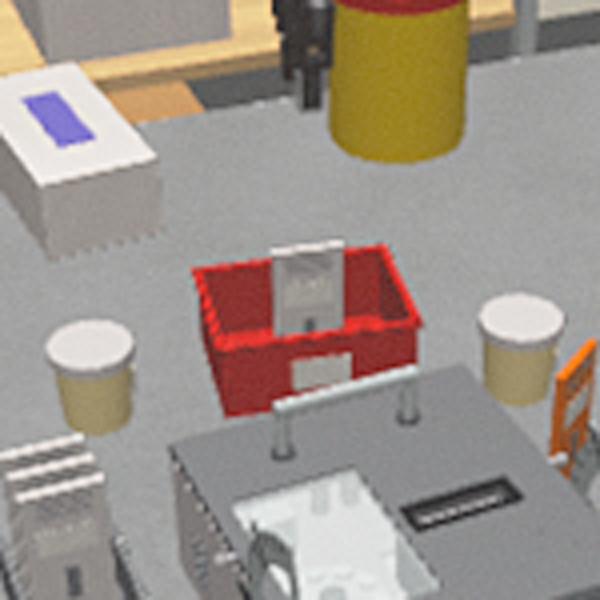

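The card stands upright in the box, released (crop (308,285)), box unmoved. Next the handle.

>>> drive_tool:
  xyz:
    - [-0.1, 0.6, 0]
    - [-0.2, 1.6, 0.1]
    - [-0.3, 2.8, 0.2]
    - [-0.4, 4.1, 0.4]
    - [-0.5, 5.4, 0.6]
    - [-0.6, 6.7, 0.9]
    - [-0.7, 7.8, 1.2]
    - [-0.85, 8.5, 1.4]
    - [-0.85, 8.7, 1.4]
    - [-0.85, 8.7, 1.4]
  turn:
    - [0, 0, -0.02]
    - [0, 0, -0.04]
    - [0, 0, -0.06]
    - [0, 0, -0.08]
    - [0, 0, -0.11]
    - [0, 0, -0.14]
    - [0, 0, -0.17]
    - [0, 0, -0.19]
    - [0, 0, -0.19]
    - [0, 0, -0.19]
  jaw: [0.6, 0.6, 0.6, 0.6, 0.6, 0.6, 0.6, 0.6, 0.6, 0.6]

```text
time: 9.15
eef_pos: [553.1, -76.7, 288.6]
tcp_rot: [[-0.998, -0.059, -0.003], [-0.059, 0.998, 0.0], [0.003, 0.001, -1.0]]
force: [-0.4, 0.4, 0.2]
grip_width: 51.2
gripper_force: 0.0
```

Run:
```python
from h import *
go((554,-78.5,217),down(a))
```

```text
t 9.15 pos [553.127 -76.672 288.594] J [-0.138  0.192  0.005  1.387 -0.    -0.196] w 51.219703263333976 F [-0.374  0.409  0.225]
xyz [-0.033 -0.064  2.386] turn [ 0.001 -0.003  0.001]
```

>>> drive_tool:
  xyz:
    - [0, -0.05, 0.4]
    - [0, -0.05, 0.9]
    - [0, -0.05, 1.4]
    - [0, -0.05, 1.9]
    - [0, -0.05, 2.25]
    - [0, -0.05, 2.38]
    - [0, -0.05, 2.38]
    - [0, -0.05, 2.38]
    - [0, -0.05, 2.38]
    - [0, -0.05, 2.38]
  turn:
    - [0, 0, 0]
    - [0, 0, 0]
    - [0, 0, 0]
    - [0, 0, 0]
    - [0, 0, 0]
    - [0, 0, 0]
    - [0, 0, 0]
    - [0, 0, 0]
    - [0, 0, 0]
    - [0, 0, 0]
  jaw: [0.6, 0.6, 0.6, 0.6, 0.6, 0.6, 0.4, 0.28, 0.28, 0.28]

```text
time: 9.98
eef_pos: [554.1, -79.9, 220.0]
tcp_rot: [[-0.998, -0.056, 0.002], [-0.056, 0.998, -0.0], [-0.002, -0.0, -1.0]]
force: [0.6, 0.5, -0.2]
grip_width: 24.1
gripper_force: 0.0
```

>>> drive_tool:
  xyz:
    - [0, 0, 0]
    - [0, 0, 0]
    - [0, 0, 0]
    - [0, 0, 0]
    - [0, 0, 0]
  turn:
    - [0, 0, 0]
    - [0, 0, 0]
    - [0, 0, 0]
    - [0, 0, 0]
    - [0, 0, 0]
  jaw: [0.2, 0.12, 0.05, 0, 0]

```text
time: 10.4
eef_pos: [553.9, -78.1, 219.9]
tcp_rot: [[-0.998, -0.058, 0.001], [-0.058, 0.998, 0.004], [-0.002, 0.004, -1.0]]
force: [-1.0, 7.1, 2.9]
grip_width: 9.6
gripper_force: 58.5
```

Run:
```python
from h import *
from workcell import arm
go((554,-78.5,216),down(a))
```

```text
t 10.4 pos [553.895 -78.05  219.911] J [-0.142  0.202 -0.133  1.235  0.004 -0.199] w 9.554958708010309 F [-1.017  7.143  2.891]
xyz [-0.002 -0.016  0.13 ] turn [0.004 0.002 0.   ]
```

Run:
```python
import numpy as np
c=np.array([215,108.])
for d in [.01,.03,.055,.08,.105,.13,.155,.18,.2,.21]:
    print(d,np.round([(c[0]-c[0]*np.cos(d)+c[1]*np.sin(d))/30,(c[1]-c[0]*np.sin(d)-c[1]*np.cos(d))/30],2))
```

```text
0.01 [ 0.04 -0.07]
0.03 [ 0.11 -0.21]
0.055 [ 0.21 -0.39]
0.08 [ 0.31 -0.56]
0.105 [ 0.42 -0.73]
0.13 [ 0.53 -0.9 ]
0.155 [ 0.64 -1.06]
0.18 [ 0.76 -1.22]
0.2 [ 0.86 -1.35]
0.21 [ 0.91 -1.41]
```

>>> drive_tool:
  xyz:
    - [0, 0.04, -0.07]
    - [0, 0.11, -0.21]
    - [0, 0.21, -0.39]
    - [0, 0.31, -0.56]
    - [0, 0.42, -0.73]
    - [0, 0.53, -0.9]
    - [0, 0.64, -1.06]
    - [0, 0.76, -1.22]
    - [0, 0.86, -1.35]
    - [0, 0.91, -1.41]
  turn:
    - [0.01, 0, 0]
    - [0.03, 0, 0]
    - [0.055, 0, 0]
    - [0.08, 0, 0]
    - [0.105, 0, 0]
    - [0.13, 0, 0]
    - [0.155, 0, 0]
    - [0.18, 0, 0]
    - [0.2, 0, 0]
    - [0.21, 0, 0]
  jaw: [0, 0, 0, 0, 0, 0, 0, 0, 0, 0]

```text
time: 11.23
eef_pos: [552.4, -51.1, 261.3]
tcp_rot: [[-0.998, -0.056, 0.012], [-0.058, 0.977, -0.207], [-0.0, -0.208, -0.978]]
force: [2.2, 4.3, -5.6]
grip_width: 9.8
gripper_force: 58.7
```

Run:
```python
from workcell import arm
import numpy as np
s=arm.observe();print(s['force'],s['torque'],np.round(s['joints'],2),s['gripper_force'],s['grip_width'],s['eef_pos'],np.arccos(-s['tcp_rot'][2][2]))
```

```text
[ 2.16654877  4.31363961 -5.64523789] [ 1.29957768 -0.52108942  0.13325725] [-0.01  0.17 -0.09  1.3  -0.21 -0.07] 58.7475460767746 9.758567835499418 [552.38868872 -51.14969753 261.34745201] 0.20923120973715892
```

>>> drive_tool:
  xyz:
    - [0, 0.04, -0.07]
    - [0, 0.11, -0.21]
    - [0, 0.21, -0.39]
    - [0, 0.31, -0.56]
    - [0, 0.42, -0.73]
    - [0, 0.53, -0.9]
    - [0, 0.64, -1.06]
    - [0, 0.76, -1.22]
    - [0, 0.86, -1.35]
    - [0, 0.91, -1.41]
  turn:
    - [0.01, 0, 0]
    - [0.03, 0, 0]
    - [0.055, 0, 0]
    - [0.08, 0, 0]
    - [0.105, 0, 0]
    - [0.13, 0, 0]
    - [0.155, 0, 0]
    - [0.18, 0, 0]
    - [0.2, 0, 0]
    - [0.21, 0, 0]
  jaw: [0, 0, 0, 0, 0, 0, 0, 0, 0, 0]

```text
time: 12.07
eef_pos: [550.4, -16.2, 296.9]
tcp_rot: [[-0.998, -0.052, 0.023], [-0.057, 0.911, -0.407], [-0.0, -0.408, -0.913]]
force: [3.0, 3.5, -6.9]
grip_width: 9.9
gripper_force: 58.9
```

>>> drive_tool:
  xyz:
    - [0, 0.04, -0.07]
    - [0, 0.11, -0.21]
    - [0, 0.21, -0.39]
    - [0, 0.31, -0.56]
    - [0, 0.42, -0.73]
    - [0, 0.53, -0.9]
    - [0, 0.64, -1.06]
    - [0, 0.76, -1.22]
    - [0, 0.86, -1.35]
    - [0, 0.91, -1.41]
  turn:
    - [0.01, 0, 0]
    - [0.03, 0, 0]
    - [0.055, 0, 0]
    - [0.08, 0, 0]
    - [0.105, 0, 0]
    - [0.13, 0, 0]
    - [0.155, 0, 0]
    - [0.18, 0, 0]
    - [0.2, 0, 0]
    - [0.21, 0, 0]
  jaw: [0, 0, 0, 0, 0, 0, 0, 0, 0, 0]

```text
time: 12.9
eef_pos: [548.0, 25.5, 324.6]
tcp_rot: [[-0.998, -0.046, 0.033], [-0.057, 0.806, -0.59], [-0.0, -0.591, -0.807]]
force: [3.0, 1.0, -5.1]
grip_width: 9.6
gripper_force: 59.0
```

Run:
```python
from h import *
from workcell import arm
import cv2
s=arm.observe();A=np.array(s['tcp_rot']);print(s['force'],s['torque'],np.round(s['joints'],2),s['gripper_force'],s['grip_width'],s['eef_pos'],np.arccos(-A[2,2]))
H=np.array([554,-78.5,162])+X*215; H[2]=112
for L in (54,58):
    g=np.array(s['eef_pos'])+A[:,2]*L; r=g-H; print('phi',np.arctan2(r[2],-r@X)-np.arctan2(50,215),'rad',np.linalg.norm([r[2],r@X]),g)
c=arm.camera('scene')['color'];cv2.imwrite('pics/up.png',c[:,:,::-1])
```

```text
[ 2.982  0.982 -5.117] [ 1.631 -0.446  0.398] [ 0.28  0.24  0.05  1.54 -0.61  0.28] 59.04147684574127 9.587219117069024 [548.009  25.528 324.568] 0.6319193820750814
phi 0.6410771753015965 rad 221.18335173659676 [549.817  -6.318 280.996]
phi 0.6234276212072551 rad 220.27596444515174 [549.951  -8.677 277.768]
```

>>> drive_tool:
  xyz:
    - [0, 0.04, -0.07]
    - [0, 0.11, -0.21]
    - [0, 0.19, -0.35]
    - [0, 0.24, -0.43]
    - [0, 0.26, -0.47]
    - [0, 0.26, -0.47]
    - [0, 0.26, -0.47]
    - [0, 0.26, -0.47]
    - [0, 0.26, -0.47]
    - [0, 0.26, -0.47]
  turn:
    - [0.01, 0, 0]
    - [0.03, 0, 0]
    - [0.05, 0, 0]
    - [0.062, 0, 0]
    - [0.067, 0, 0]
    - [0.067, 0, 0]
    - [0.067, 0, 0]
    - [0.067, 0, 0]
    - [0.067, 0, 0]
    - [0.067, 0, 0]
  jaw: [0, 0, 0, 0, 0, 0, 0, 0, 0, 0]

```text
time: 13.78
eef_pos: [547.2, 39.4, 331.3]
tcp_rot: [[-0.998, -0.042, 0.036], [-0.056, 0.766, -0.64], [-0.001, -0.641, -0.767]]
force: [5.8, 2.6, -6.0]
grip_width: 9.7
gripper_force: 59.2
```

Run:
```python
from h import *
from workcell import arm
import cv2
s=arm.observe();A=np.array(s['tcp_rot']);print(s['time'],s['force'],np.round(s['joints'],2),s['gripper_force'],s['grip_width'],s['eef_pos'],np.arccos(-A[2,2]))
H=np.array([554,-78.5,162])+X*215; H[2]=112
for L in (54,58):
    g=np.array(s['eef_pos'])+A[:,2]*L; r=g-H; print('phi',np.arctan2(r[2],-r@X)-np.arctan2(50,215),'rad',np.linalg.norm([r[2],r@X]),g)
for n in('scene','top'): cv2.imwrite(f'pics/up_{n}.png',arm.camera(n)['color'][:,:,::-1])
# cover far-front corner prediction vs angle, far/near pointer
Y=np.array([-np.sin(a),np.cos(a),0])*1; Y=np.cross([0,0,1],X)
for ph in (.646,.698,.75):
    for y in(-119,119):
        p=H-X*(262*np.cos(ph)-10*-np.sin(ph)*-1)+Y*y+[0,0,262*np.sin(ph)+10*np.cos(ph)]; print(ph,y,np.round(proj(S,p),1),np.round(proj(T,p),1))
```

```text
13.7833 [ 5.777  2.592 -5.963] [ 0.33  0.27  0.08  1.6  -0.67  0.35] 59.18564558029175 9.716086953917047 [547.199  39.419 331.31 ] 0.6964336166843605
phi 0.7056276794699601 rad 221.22804198592803 [549.166   4.835 289.885]
phi 0.6879818486634404 rad 220.3205062812086 [549.312   2.273 286.816]
0.646 -119 [266.2 164.7] [329.3 144.8]
0.646 119 [347.5 145.1] [337.1 240. ]
0.698 -119 [267.1 163. ] [325.8 143.8]
0.698 119 [349.2 143.3] [333.6 239.9]
0.75 -119 [268.2 161.5] [322.1 142.8]
0.75 119 [351.1 141.7] [329.7 239.7]
```

Run:
```python
from h import *
import cv2
t=cv2.cvtColor(cv2.imread('pics/up_top.png'),7-1).astype(int)
for v in (148,152,158,228,234): print(v,t[v,314:346])
```

```text
148 [118 117 113 113 116 115 116 115 118 115 116 116 119 122 122 139 149 150
 149 133 114 115 132 147 150 150 149 133 110 112 123 145]
152 [114 116 116 118 117 116 115 117 115 115 117 117 114 123 123 109  99  96
  87  84  87  83  81  81  79  77  75  72  68  69  68  64]
158 [118 118 117 118 116 116 117 115 117 117 115 118 118 120 122 126 157 165
 162 165 162 162 163 163 161 161 161 164 166 163 163 161]
228 [115 119 117 115 117 114 115 117 114 117 118 118 115 117 118 115 115 117
 117 121 125 122 104  97  84  59  47  62 172 186 183 183]
234 [117 118 116 114 117 116 115 116 117 114 116 116 116 114 116 115 115 116
 117 117 123 130  97  68  57  55  57  59 105 175 185 184]
```

The image edge of the cover (top view column about 327 at row 152, 333 at row 231) agrees with the tool pose: about 0.69 rad. Holding a moment, then handing in.

>>> drive_tool:
  xyz:
    - [0, 0, 0]
    - [0, 0, 0]
    - [0, 0, 0]
    - [0, 0, 0]
    - [0, 0, 0]
    - [0, 0, 0]
  turn:
    - [0, 0, 0]
    - [0, 0, 0]
    - [0, 0, 0]
    - [0, 0, 0]
    - [0, 0, 0]
    - [0, 0, 0]
  jaw: [0, 0, 0, 0, 0, 0]

```text
time: 14.38
eef_pos: [547.2, 39.4, 331.3]
tcp_rot: [[-0.998, -0.042, 0.036], [-0.056, 0.766, -0.64], [-0.001, -0.642, -0.767]]
force: [4.9, 2.2, -6.1]
grip_width: 9.7
gripper_force: 59.2
```

```bash
python3 -c "
from workcell import arm
print(arm.close_job())"
```

```text
the job is handed in; nothing more can be done
None
```

The job is handed in, with no verdict returned: the cassette stands released in the collecting box, and the arm is gripping the cover at about 0.69 rad (measured from tool pose and image), within the 40 degree band.

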